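# Flip the light shield over to the other specimen bay

### The job

The amber light shield of the specimen tray has been left half open over the bay with the coloured samples. Without gripping or lifting anything, push the shield with a fingertip up and over its spine, then gently press it down so that it lies flat over the other bay (the white samples). Leave the tray where it stands, and do not disturb the two pots and the bottle.

Things in the scene. Friction and masses are not known exactly. Their poses are not given: they have to be found in the camera images.
- tray: Loose grey twin-bay tray, 160 x 270 x 33 mm, about 1.8 kg, on the bench (light pushes do not slide it). Origin: centre of its underside. z up; x along the spine (hinge line) of the shield; +y towards the bay with green, blue and yellow samples, over which the shield starts half open; -y towards the bay with white samples. The bay walls end 33 mm above the bench.
- spine (a point): Middle of the steel spine, i.e. a point on the shield's hinge line, 36 mm above the tray's underside. Its axes are those of the tray: x along the hinge line, y towards the coloured samples, z up.
- shield (a joint): Hinge angle of the shield, rad: 0 flat over the coloured samples (tray +y), pi/2 upright, pi flat over the white samples (tray -y), a firm stop. Starts 0.55 to 1.05. A friction hinge (about 0.3 N m: push 2 to 4 N near the free edge) holds it at any angle; it neither falls nor springs. Rigid amber pane in a white frame, 0.15 kg.
- tab (a point): Outer tip, mid-thickness, of the blue tab (50 mm along the spine) in the middle of the shield's free edge, 142 mm from the hinge line. Axes turn with the shield: x along the spine, y from the hinge line outwards along the leaf. The leaf is 150 mm along the spine, 128 mm from hinge line to frame edge, 6 mm thick; the hinge line lies in its mid-plane.
- pot_clear: Bystander: loose clear plastic pot, 68 mm wide, 70 mm high; origin at the centre of its underside.
- pot_white: Bystander: loose white plastic pot, 68 mm wide, 85 mm high; origin at the centre of its underside.
- bottle: Bystander: loose amber bottle with a white cap, 48 mm wide, 100 mm high; origin at the centre of its underside. Pots and bottle stand in any order at three places: two beyond the tray's +x end (about 165 mm from its centre line), one beyond its -y end (about 225 mm); none on the +y side.

How it is judged (in metres and radians):
On the way:
1. the shield has gone past upright (value of joint shield above 1.7 rad), for 0.1 s.
At the end, for the whole second after the job is handed in: The shield lies flat over the white samples (within 0.06 rad, about 8 mm at its edge) and is at rest; the tray stands level within 25 mm of where it stood; pots and bottle stand upright within 20 mm of their places (value of joint shield above 3.08 rad and velocity of joint shield between -0.05 and 0.05 rad/s and distance of tray from where it was at the start of the episode below 0.025 m and angle between tray's own z axis and vertical below 0.05 rad and distance of each of pot_clear, pot_white, bottle from where it was at the start of the episode below 0.02 m and angle between each of pot_clear, pot_white, bottle's own z axis and vertical below 0.1 rad); the robot touches nothing.
It fails at once if the tray or shield is gripped or pressed hard (over 30 N from the fingers) (contact force between the fingers and tray above 30 N).
It fails at once if the tray is lifted, tipped or shoved away (height (world z) of tray above 0.012 m or angle between tray's own z axis and vertical above 0.12 rad or distance of tray from where it was at the start of the episode above 0.04 m).
It fails at once if a pot or the bottle is moved, lifted or tipped (distance of any of pot_clear, pot_white, bottle from where it was at the start of the episode above 0.02 m or angle between any of pot_clear, pot_white, bottle's own z axis and vertical above 0.3 rad).
It also fails if it takes over 43 s, if anything falls off the work surface, if the arm or the gripper's body presses on something with over 40 N, if the wrist force passes 120 N, or if a joint passes its speed limit or range.

### The arm

A 7-joint arm with a two-finger parallel gripper is mounted at the origin on the work surface. World frame = base frame: x ahead of the robot, y to its left, z up, the work surface at z = 0. Lengths are in m, angles in degrees, forces in N, time in s.
With the tool pointing down it reaches from about 0.425 to 0.95 m from the base axis. Payload 4.7 kg.
Tool frame: the origin (TCP) lies between the finger pads; the fingertips stand 11 mm ahead of it and the grasp point (between the pads) lies 8 mm behind it; z points along the fingers, y is the line along which they close (so a half turn about z gives the same grasp; the last joint's range is limited). The gripper opens to 87 mm and grips with 3 to 60 N. Pads are 19 mm wide; open, the fingers measure 117 mm over their backs; the gripper's body (75 mm by 190 mm) begins 51 mm behind the grasp point.
Start: joints at [72.313, 26.849, -2.785, 87.806, 1.381, 65.374, -4.715], TCP at [0.186, -0.649, 0.234] pointing down, gripper open.
Joint ranges: [-148.3, 148.3], [-19.14, 114.17], [-79.39, 73.82], [5.75, 140.21], [-59.74, 239.74], [12.07, 113.84], [-152.46, 152.46]. Speed limits (degrees/s): [147.25, 147.25, 180, 180, 180, 180, 180].

### API

Orientations are given as a 3x3 rotation matrix whose columns are the frame's x, y, z axes.
In Python, from workcell import manip, grab_frame, camera_params, boxes_of, trace, tip_of gives the robot as it stands.
- The arm moves only by the shell command python3 -m creep 'ROWS' [OPENING] [FORCE]. ROWS is JSON, a list of rows, each a list of 6 numbers: the shift along the tool's x, y, z in cm, then the turn, a rotation vector about the tool's x, y, z in degrees. In form: [[dx, dy, dz, wx, wy, wz], ...]. A call has 1 to 10 rows; each row shifts and turns the commanded pose from where the row before left it, along the tool's axes as they then stand; what a row does not reach is not made up. A row lasts 1/12 s, in which the tool goes at most 41.7 mm and 7.16 degrees, less where a joint would pass 70% of its speed; a pose out of reach is approached as far as the arm can. A call with a gripper value outside its range is refused whole. OPENING is the opening in per cent of the stroke, from 0 (shut) to 100 (fully open), set as the call begins (- or left out, the last holds). The fingers move at their own pace and stop on an object; FORCE is the grip in N (left out, the last holds). Time passes only in rows, so rows that do not move let the fingers close. It gives the time, the measured TCP pose, the force, the opening and the grip force at its end, in the units of the state.
- manip.get_state(): the state, without advancing time (a new reading comes with each control period).
- grab_frame(name): name is "scene" or "side" or "wrist"; returns (picture, depth): 400x640x3 uint8, red, green, blue; 400x640 float32, m along the optical axis (not along the pixel's ray), 0 where there is no reading.
- camera_params(name): a dict with "intrinsics" (3x3 intrinsics, pixels), "R" (3x3) and "t" (3): a world point X has camera coordinates R X + t. Camera axes: x right, y down, z forward; pixel columns grow to the right and rows downward; lengths in m; the calibration is good to about 2 mm. A picture is of the moment at which its call begins: read the wrist's pose just before it. camera_params takes no time and is no camera call; for the wrist camera it gives the pose at the moment of the call.
- manip.job_done(): hands the job in; it is judged then, once.
Trained networks look in the newest picture that a camera, given by its name, has taken for a name from the list of things; names that differ only in an ending like _2 or _b are one class to them, and where a whole thing is asked for, a point or a joint stands for the part that bears it (a point fixed in the world has none). Each returns a list of dicts, best first, with "p" (0 to 1); they miss things now and then, are a little off and sometimes report something else, mostly with a low value. They report only what shows in the picture. A call takes as long as a camera call.
- boxes_of(camera, target): "bbox" ([centre column, centre row, width, height] in pixels, round what is visible of it).
- trace(camera, target): "pixels" (400x640 bool, what is visible of it) and "bbox" ([centre column, centre row, width, height] in pixels, round what is visible of it).
- tip_of(camera, target): "centre" ([column, row] in pixels: a listed point, or the origin of a listed thing).
The state is a dict: "time": time; "q": joint angles; "joint_velocities": joint speeds; "joint_torque": joint torques, N m; "position": TCP position; "tool_rot": TCP orientation; "ft_force": force on the tool from outside, world axes, zero at the start; "ft_torque": the same for the moment, N m; "opening": finger opening in m; "grip_force": force on a finger pad.
Only numpy, scipy, OpenCV 4.12 (cv2) and the standard library are available. Lean on these libraries where they do the work, as an engineer would, in place of code of your own. Each camera call takes 0.05 s, during which the arm holds its last target. There are 200 camera calls.

## Working session

There is one attempt and no reset: what is moved stays moved. The work goes in short steps, Python scripts to look and compute and a shell command to move; the robot and the scene stay as the last step left them, time stands still between calls to the robot, and variables do not carry over. Pictures are saved under pics/ and viewed, at most 10 in all, crops included, and the job is handed in when it is done.

```bash
mkdir -p pics; cat > h.py <<'E'
import numpy as np, cv2
from workcell import manip, grab_frame, camera_params, boxes_of, trace, tip_of
def w(cam,px,d):
    P=camera_params(cam);K=np.array(P["intrinsics"]);R=np.array(P["R"]);t=np.array(P["t"])
    px=np.atleast_2d(px);d=np.atleast_1d(d)
    c=np.c_[(px[:,0]-K[0,2])/K[0,0]*d,(px[:,1]-K[1,2])/K[1,1]*d,d]
    return (c-t)@R
def pts(cam,m,D):
    v,u=np.nonzero(m&(D>0)); return w(cam,np.c_[u,v],D[v,u])
def ray_z(cam,px,z):
    a=w(cam,px,1.)[0];P=camera_params(cam);o=-np.array(P["R"]).T@np.array(P["t"])
    return o+(a-o)*(z-o[2])/(a[2]-o[2])
E
python3 - <<'E'
from h import *
s=manip.get_state();print(s['time'],s['position'],s['tool_rot'],s['opening'])
ims=[]
for c in("scene","side"):
    I,D=grab_frame(c);ims.append(I)
    print(c,"campos",-np.array(camera_params(c)["R"]).T@np.array(camera_params(c)["t"]))
    for n in("spine","tab","tray"):
        for r in tip_of(c,n)[:1]:
            u,v=np.round(r["centre"]).astype(int);d=D[v,u]
            print(n,r["p"],(u,v),w(c,r["centre"],d).round(3),"z.036",ray_z(c,r["centre"],.036).round(3))
    for n in("shield","tray","pot_clear","pot_white","bottle"):
        for r in trace(c,n)[:1]:
            p=pts(c,r["pixels"],D)
            print(n,round(r["p"],2),np.round(r["bbox"]),np.percentile(p,[2,50,98],axis=0).round(3).tolist())
        for r in tip_of(c,n)[:1]: print("   origin z0",ray_z(c,r["centre"],0).round(3))
cv2.imwrite("pics/a.png",cv2.cvtColor(cv2.resize(np.vstack(ims),(480,600),interpolation=cv2.INTER_AREA),cv2.COLOR_RGB2BGR))
cv2.imwrite("pics/b.png",cv2.cvtColor(ims[0],cv2.COLOR_RGB2BGR))
E
```

```text
0.0 [ 0.18625445 -0.64819458  0.23247175] [[ 9.61090208e-01  2.76233987e-01 -6.29233868e-04]
 [ 2.76234689e-01 -9.61088404e-01  1.86471566e-03]
 [-8.96515318e-05 -1.96597619e-03 -9.99998063e-01]] 0.08755699769826965
scene campos [ 1.13070244 -0.05595853  0.83277085]
spine 0.59 (np.int64(338), np.int64(164)) [[0.518 0.088 0.038]] z.036 [0.517 0.088 0.036]
tab 0.9 (np.int64(364), np.int64(117)) [[0.481 0.149 0.152]] z.036 [0.371 0.184 0.036]
tray 0.76 (np.int64(336), np.int64(170)) [[0.534 0.079 0.035]] z.036 [0.535 0.079 0.036]
shield 0.78 [352. 142.  59.  81.] [[0.426, 0.07, 0.046], [0.499, 0.121, 0.099], [0.57, 0.167, 0.154]]Traceback (most recent call last):
  File "<stdin>", line 15, in <module>
ValueError: it knows: bottle, pot_clear, pot_white, spine, tab, tray
```

```bash
python3 - <<'E'
from h import *
ims=[]
for c in("scene","side"):
    I,D=grab_frame(c);ims.append(I)
    print(c,"campos",-np.array(camera_params(c)["R"]).T@np.array(camera_params(c)["t"]))
    for n in("spine","tab"):
        for r in tip_of(c,n)[:1]:
            u,v=np.round(r["centre"]).astype(int);d=D[v,u]
            print(n,r["p"],(u,v),w(c,r["centre"],d).round(3),"z.036",ray_z(c,r["centre"],.036).round(3))
    for r in trace(c,"shield")[:1]:
        p=pts(c,r["pixels"],D);m=np.median(p,0);U,S,V=np.linalg.svd(p-m,full_matrices=False)
        print("shield plane normal",V[2].round(3),"mean",m.round(3),len(p))
    for n in("tray","pot_clear","pot_white","bottle"):
        for r in tip_of(c,n)[:2]: print(n,round(r["p"],2),np.round(r["centre"]),"origin z0",ray_z(c,r["centre"],0).round(3))
    m=trace(c,"tray")
    if m:
        p=pts(c,m[0]["pixels"],D);p=p[abs(p[:,2]-.033)<.006]
        print("tray rect",cv2.minAreaRect((p[:,:2]*1000).astype(np.float32)))
for c,I in zip("ab",ims): cv2.imwrite(f"pics/{c}.png",cv2.cvtColor(I,cv2.COLOR_RGB2BGR))
E
```

```text
scene campos [ 1.13070244 -0.05595853  0.83277085]
spine 0.89 (np.int64(336), np.int64(163)) [[0.515 0.082 0.039]] z.036 [0.513 0.082 0.036]
tab 0.76 (np.int64(364), np.int64(115)) [[0.477 0.15  0.156]] z.036 [0.362 0.187 0.036]
shield plane normal [-0.334  0.772 -0.54 ] mean [0.5   0.122 0.1  ] 2602
tray 0.62 [335. 170.] origin z0 [0.505 0.083 0.   ]
pot_clear 0.62 [364. 115.] origin z0 [0.327 0.197 0.   ]
pot_clear 0.55 [260. 214.] origin z0 [ 0.606 -0.115  0.   ]
pot_white 0.56 [398. 199.] origin z0 [0.618 0.218 0.   ]
bottle 0.56 [353. 235.] origin z0 [0.696 0.091 0.   ]
tray rect ((512.4205932617188, 85.09803009033203), (162.66029357910156, 272.04132080078125), 24.263376235961914)
side campos [ 0.57316377 -0.7689653   0.57342482]
spine 0.88 (np.int64(290), np.int64(202)) [[0.509 0.081 0.038]] z.036 [0.509 0.084 0.036]
tab 0.56 (np.int64(276), np.int64(142)) [[0.478 0.15  0.158]] z.036 [0.45  0.419 0.036]
shield plane normal [-0.357  0.239 -0.903] mean [0.492 0.118 0.097] 3439
tray 0.89 [294. 211.] origin z0 [0.516 0.098 0.   ]
pot_clear 0.81 [335. 267.] origin z0 [ 0.608 -0.105  0.   ]
pot_white 0.69 [337. 183.] origin z0 [0.625 0.234 0.   ]
bottle 0.8 [366. 213.] origin z0 [0.689 0.089 0.   ]
tray rect ((511.8011474609375, 85.00518798828125), (161.25448608398438, 275.0787353515625), 24.36527442932129)
```

View pics/a.png

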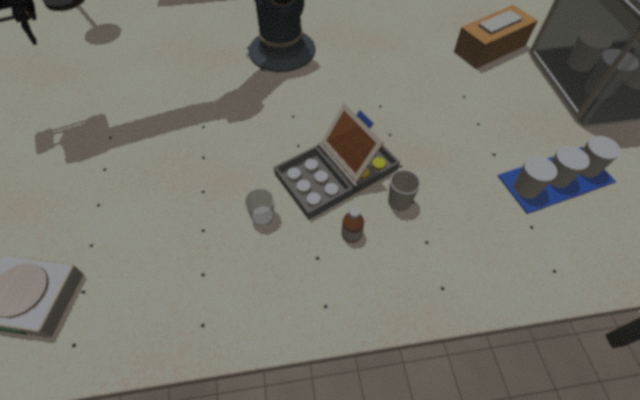

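View pics/b.png

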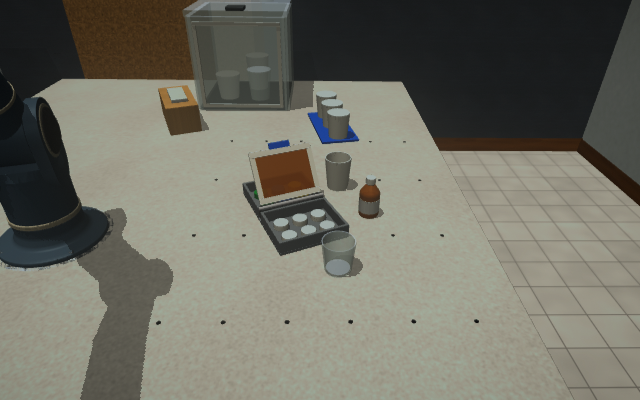

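The scene picture shows the tray at about (336,170), with the shield leaning over the coloured bay and its blue tab at (364,118). The clear pot is at (260,207), the bottle at (353,225) and the white pot at (403,190). In the side view the shield is at (285,175) and the clear pot at (338,255).

The measurements agree with the sizes given: the tray's yaw is 24.3°, the spine is at (0.512, 0.085), and the shield angle is about 1.0 rad. I'll close the fingers and go behind the shield on its +y side.

```bash
python3 -m creep '[[0,0,0,0,0,-4.15],[0,0,0,0,0,-4.15],[2.6,-1.6,0,0,0,0],[2.6,-1.6,0,0,0,0],[2.6,-1.6,0,0,0,0],[2.6,-1.6,0,0,0,0],[2.6,-1.6,0,0,0,0],[2.6,-1.6,0,0,0,0],[2.6,-1.6,0,0,0,0],[2.6,-1.6,0,0,0,0]]' 0 20
python3 -m creep '[[2.6,-1.6,0,0,0,0],[2.6,-1.6,0,0,0,0],[2.6,-1.6,0,0,0,0],[2.6,-1.6,0,0,0,0],[2.6,-1.6,0,0,0,0],[2.6,-1.6,0,0,0,0],[0,0,0,0,0,0]]'
cat > p.py <<'E'
from h import *
s=manip.get_state();R=np.array(s['tool_rot']);p=np.array(s['position'])
S=np.array([.512,.085,.036]);th=np.radians(24.3);T=np.array([[np.cos(th),np.sin(th),0],[-np.sin(th),np.cos(th),0],[0,0,1]])
tip=p+.011*R[:,2]
print(round(s['time'],2),"pos",p.round(3),"tip in spine frame mm",(T@(tip-S)*1000).round(1),"F",(T@np.array(s['ft_force'])).round(1),"yaw",np.degrees(np.arctan2(R[1,0],R[0,0])).round(1),"op",s['opening'])
import sys
if len(sys.argv)>1:
    g=S+T.T@(np.array(eval(sys.argv[1]))/1000); print("to goal, tool cm",(R.T@(g-tip)*100).round(2))
E
python3 p.py '[0,130,160]'
```

```text
time: 1.98
position: [0.3239, -0.4451, 0.2338]
tool_rot: [[0.911, 0.412, 0.0], [0.412, -0.911, -0.0], [0.0, 0.001, -1.0]]
ft_force: [0.0, -0.2, 0.3]
opening: 0.0281
grip_force: 0.0
time: 2.57
position: [0.4299, -0.2883, 0.2341]
tool_rot: [[0.907, 0.421, 0.003], [0.421, -0.907, 0.003], [0.004, -0.001, -1.0]]
ft_force: [0.6, 0.5, -0.4]
opening: 0.0006
grip_force: 0.0
2.57 pos [ 0.43  -0.288  0.234] tip in spine frame mm [-228.4 -306.4  187.1] F [ 0.8  0.2 -0.4] yaw 24.9 op 0.0006217953815058867
to goal, tool cm [ 23.3  -43.39   2.84]
```

```bash
python3 -m creep '[[1.4,-2.6,0,0,0,0],[1.4,-2.6,0,0,0,0],[1.4,-2.6,0,0,0,0],[1.4,-2.6,0,0,0,0],[1.4,-2.6,0,0,0,0],[1.4,-2.6,0,0,0,0],[1.4,-2.6,0,0,0,0],[1.4,-2.6,0,0,0,0],[1.4,-2.6,0,0,0,0],[1.4,-2.6,0,0,0,0]]' >/dev/null
python3 -m creep '[[1.4,-2.6,0,0,0,0],[1.4,-2.6,0,0,0,0],[1.4,-2.6,0,0,0,0],[1.4,-2.6,0,0,0,0],[1.4,-2.6,0,0,0,0],[1.4,-2.6,0,0,0,0],[1.4,-2.6,0,0,0,0],[0,0,0,0,0,0],[0,0,0,0,0,0]]' > /dev/null
python3 p.py '[0,130,100]'
python3 - <<'E'
from h import *
I,D=grab_frame("side");I=I[100:260,200:400]
cv2.imwrite("pics/c.png",cv2.cvtColor(cv2.resize(I,None,fx=3,fy=3),cv2.COLOR_RGB2BGR))
E
```

```text
4.15 pos [0.46  0.208 0.234] tip in spine frame mm [  3.4 133.1 186.6] F [ 0.3 -1.3  0.4] yaw 24.5 op 0.00047502505964252997
to goal, tool cm [-0.34  0.32  8.66]
```

View pics/c.png

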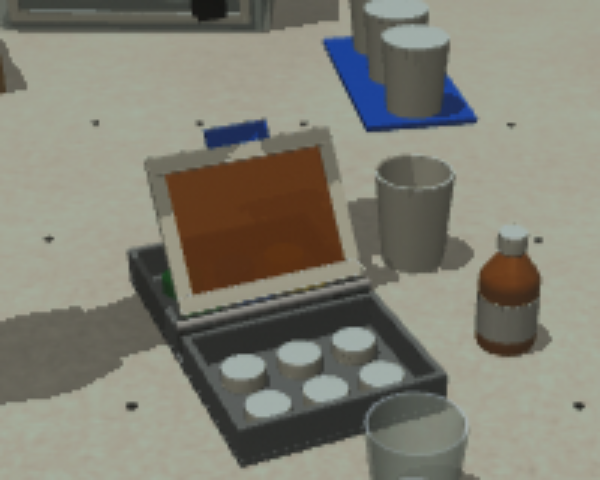

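The shield is still half open, with its tab at (237,132) in the crop. The gripper is just showing behind it at (210,5). I'll lower behind the tab and push towards the white bay.

```bash
python3 -m creep '[[-0.3,0,2.3,0,0,0],[0,0,2.3,0,0,0],[0,0,2.3,0,0,0],[0,0,2.2,0,0,0],[0,1,0,0,0,0],[0,1,0,0,0,0],[0,1,0,0,0,0],[0,0.8,0,0,0,0],[0,0.8,0,0,0,0]]' | grep -i force
python3 p.py
python3 -m creep '[[0,0.8,0,0,0,0],[0,0.8,0,0,0,0],[0,0.8,0,0,0,0],[0,0.8,0,0,0,0],[0,0.8,0,0,0,0]]' | grep -i ft_force
python3 p.py
```

```text
ft_force: [-10.6, 10.7, 18.0]
grip_force: 8.7
4.95 pos [0.478 0.164 0.145] tip in spine frame mm [ 1.2 85.8 97.6] F [-5.3 14.1 18. ] yaw 24.2 op 0.0005538442790680066
ft_force: [-0.6, 2.6, 4.7]
5.37 pos [0.495 0.128 0.145] tip in spine frame mm [ 2.2 46.2 98. ] F [0.6 2.6 4.7] yaw 24.4 op 0.0004163128180237434
```

```bash
python3 -m creep '[[0,0.8,0,0,0,0],[0,0.8,0,0,0,0],[0,0.8,0,0,0,0],[0,0.8,0,0,0,0],[0,0.8,0,0,0,0],[0,0.8,0,0,0,0]]' | grep -i ft_force
python3 p.py
cat > ang.py <<'E'
from h import *
th=np.radians(24.3);S=np.array([.512,.085,.036]);y=np.array([-np.sin(th),np.cos(th),0])
for c in("side","scene"):
    I,D=grab_frame(c)
    for r in tip_of(c,"tab")[:1]:
        # intersect ray with tray yz plane through spine
        P=camera_params(c);o=-np.array(P["R"]).T@np.array(P["t"]);a=w(c,r["centre"],1.)[0]-o
        n=np.array([np.cos(th),np.sin(th),0]);X=o+a*(n@(S-o))/(n@a)-S
        print(c,round(r["p"],2),"y,z mm",round(X@y*1000),round(X[2]*1000),"r",round(np.linalg.norm(X)*1000),"angle",round(float(np.arctan2(X[2],X@y)),2))
    for n in("pot_clear","pot_white","bottle","tray"):
        for r in tip_of(c,n)[:1]: print("  ",n,round(r["p"],2),ray_z(c,r["centre"],0).round(3))
    cv2.imwrite(f"pics/last_{c}.png",cv2.cvtColor(I,cv2.COLOR_RGB2BGR))
E
python3 ang.py
```

```text
ft_force: [-0.1, 1.9, -0.2]
5.87 pos [0.513 0.082 0.142] tip in spine frame mm [-0.5 -3.4 95. ] F [ 0.7  1.7 -0.2] yaw 24.3 op 0.00041273315255958647
   pot_clear 0.92 [ 0.607 -0.11   0.   ]
   pot_white 0.66 [0.628 0.224 0.   ]
   bottle 0.97 [0.694 0.084 0.   ]
   tray 0.81 [0.511 0.087 0.   ]
   pot_clear 0.65 [ 0.612 -0.117  0.   ]
   pot_white 0.85 [ 0.619  0.214 -0.   ]
   tray 0.91 [0.512 0.082 0.   ]
```

```bash
python3 -m creep '[[0,0.8,0.1,0,0,0],[0,0.7,0.2,0,0,0],[0,0.7,0.2,0,0,0],[0,0.7,0.2,0,0,0],[0,0.7,0.5,0,0,0],[0,0.7,0.5,0,0,0],[0,0.7,0.5,0,0,0]]' | grep -i ft_force
python3 p.py
python3 -m creep '[[0,0.6,0.6,0,0,0],[0,0.6,0.7,0,0,0],[0,0.5,0.7,0,0,0],[0,0.4,0.8,0,0,0],[0,0.4,0.8,0,0,0],[0,0.3,0.8,0,0,0]]' | grep -i ft_force
python3 p.py; python3 ang.py
```

```text
ft_force: [-0.3, 1.6, 1.8]
7.05 pos [0.535 0.036 0.12 ] tip in spine frame mm [  0.3 -54.   73.3] F [0.4 1.6 1.8] yaw 24.3 op 0.0002977494547477664
ft_force: [0.5, -0.5, 3.6]
7.55 pos [0.546 0.011 0.076] tip in spine frame mm [  0.1 -81.3  28.7] F [ 0.3 -0.7  3.6] yaw 24.3 op 0.0005448585573095173
side 0.97 y,z mm -118 30 r 122 angle 2.89
   pot_clear 0.69 [ 0.611 -0.108  0.   ]
   pot_white 0.81 [0.628 0.234 0.   ]
   bottle 0.69 [0.69  0.075 0.   ]
   tray 0.59 [0.513 0.088 0.   ]
scene 0.65 y,z mm -138 44 r 145 angle 2.83
   pot_clear 0.8 [ 0.613 -0.115  0.   ]
   pot_white 0.91 [0.618 0.219 0.   ]
   bottle 0.92 [0.697 0.09  0.   ]
   tray 0.9 [0.511 0.077 0.   ]
```

View pics/last_side.png

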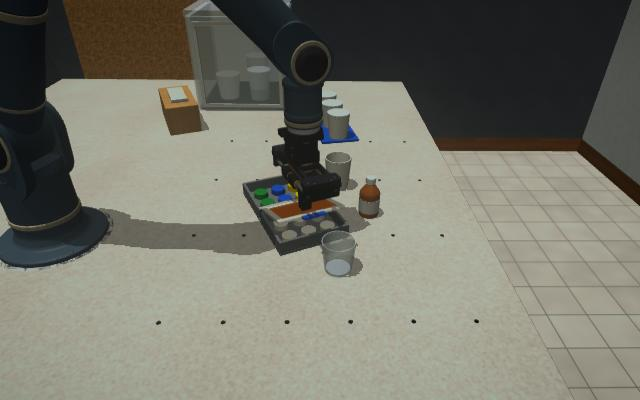

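The side view shows the shield well past upright, with its tab at (318,215) and the fingertip on its back. The pots and the bottle have not moved. I'll press it down gently.

```bash
python3 -m creep '[[0,0.3,0.5,0,0,0],[0,0.3,0.5,0,0,0],[0,0.2,0.5,0,0,0],[0,0.1,0.4,0,0,0],[0,0,0.3,0,0,0],[0,0,0,0,0,0]]' | grep -i ft_force
python3 p.py
python3 -m creep '[[0,0,0.2,0,0,0],[0,0,0.1,0,0,0],[0,0,0,0,0,0]]' | grep -i ft_force
python3 p.py
```

```text
ft_force: [0.2, 0.3, 0.1]
8.65 pos [0.549 0.003 0.054] tip in spine frame mm [ -0.3 -89.8   6.7] F [0.3 0.2 0.1] yaw 24.3 op 0.00041693145458767593
ft_force: [-0.4, -0.4, -1.3]
8.9 pos [0.549 0.003 0.051] tip in spine frame mm [ -0.2 -89.8   4.3] F [-0.5 -0.2 -1.3] yaw 24.3 op 0.00024121197257505995
```

```bash
python3 -m creep '[[0,0,0.1,0,0,0],[0,0,0.1,0,0,0],[0,0,0,0,0,0]]' | grep -i ft_force
python3 p.py
python3 -m creep '[[0,0,0.1,0,0,0],[0,0,0,0,0,0]]' | grep -i ft_force
python3 p.py; python3 ang.py
```

```text
ft_force: [-0.5, -0.2, -0.5]
9.15 pos [0.549 0.003 0.049] tip in spine frame mm [ -0.  -89.7   2.5] F [-0.5  0.  -0.5] yaw 24.3 op 0.00021093587361613843
ft_force: [-2.0, -1.6, 8.2]
9.32 pos [0.549 0.003 0.049] tip in spine frame mm [ -0.  -89.7   2.4] F [-2.5 -0.7  8.2] yaw 24.3 op 0.00045545921500803743
side 0.58 y,z mm -141 5 r 141 angle 3.1
   pot_clear 0.83 [ 0.616 -0.111  0.   ]
   pot_white 0.62 [0.621 0.231 0.   ]
   bottle 0.56 [0.692 0.081 0.   ]
   tray 0.88 [0.512 0.085 0.   ]
scene 0.84 y,z mm -146 -1 r 146 angle -3.13
   pot_clear 0.58 [ 0.613 -0.107  0.   ]
   pot_white 0.6 [0.623 0.217 0.   ]
   bottle 0.64 [0.693 0.093 0.   ]
   tray 0.88 [0.518 0.079 0.   ]
```

The tip has met a firm stop at about 3 mm above the hinge line, as expected for a flat shield. I'll press slightly more, then retreat straight up.

```bash
python3 -m creep '[[0,0,0.05,0,0,0],[0,0,0,0,0,0]]' | grep -i ft_force
python3 p.py
python3 -m creep '[[0,0,-0.5,0,0,0],[0,0,-1,0,0,0],[0,0,-2,0,0,0],[0,0,-3,0,0,0],[0,0,-3,0,0,0],[0,0,-3,0,0,0],[0,-3,-3,0,0,0],[0,-3,0,0,0,0],[0,0,0,0,0,0]]' | grep -i ft_force
python3 - <<'E'
from h import *
th=np.radians(24.3);S=np.array([.512,.085,.036]);T=np.array([[np.cos(th),np.sin(th),0],[-np.sin(th),np.cos(th),0],[0,0,1]])
for c in("side","scene"):
    I,D=grab_frame(c)
    q=(pts(c,np.ones(D.shape,bool),D)-S)@T.T*1000
    for a,b in((-30,-10),(-70,-50),(-125,-110),(-141,-131)):
        k=q[(abs(q[:,0])<(20 if a<-130 else 65))&(q[:,1]>a)&(q[:,1]<b)&(abs(q[:,2])<45)]
        print(c,a,b,len(k),np.median(k[:,2]).round(1) if len(k) else None)
    if c=="side": cv2.imwrite("pics/d.png",cv2.cvtColor(cv2.resize(I[100:300,180:420],None,fx=3,fy=3),cv2.COLOR_RGB2BGR))
E
python3 ang.py
```

```text
ft_force: [-3.8, -1.4, 10.8]
10.08 pos [0.549 0.003 0.049] tip in spine frame mm [  0.  -89.7   2.3] F [-4.   0.3 10.8] yaw 24.3 op 0.0006535812006876255
ft_force: [0.3, 1.3, -0.0]
side -30 -10 288 3.7
side -70 -50 292 3.0
side -125 -110 240 3.5
side -141 -131 255 -17.2
scene -30 -10 356 3.2
scene -70 -50 354 2.6
scene -125 -110 294 3.1
scene -141 -131 114 1.6
side 0.9 y,z mm -146 5 r 146 angle 3.11
   pot_clear 0.78 [ 0.607 -0.107  0.   ]
   pot_white 0.65 [0.628 0.233 0.   ]
   bottle 0.63 [0.693 0.089 0.   ]
   tray 0.91 [0.512 0.082 0.   ]
scene 0.71 y,z mm -136 -8 r 136 angle -3.08
   pot_clear 0.95 [ 0.611 -0.113  0.   ]
   pot_white 0.81 [ 0.614  0.215 -0.   ]
   bottle 0.72 [0.7   0.091 0.   ]
   tray 0.96 [0.51  0.075 0.   ]
```

View pics/d.png

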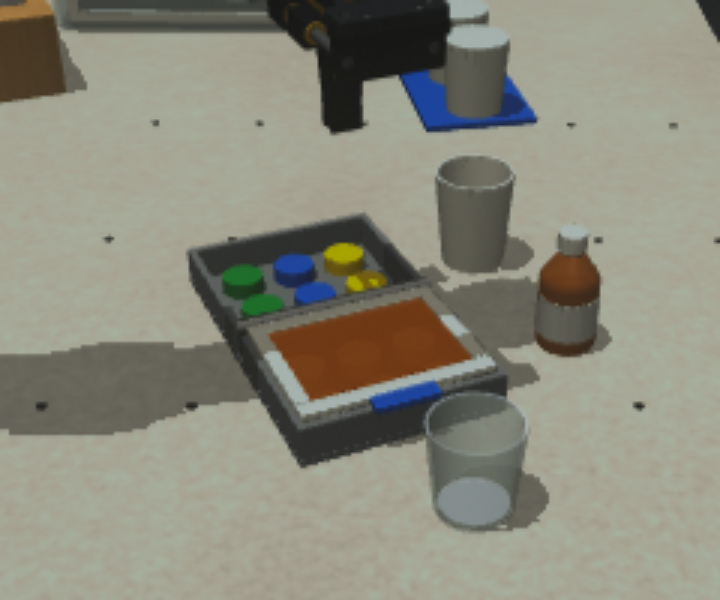

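The picture shows the shield lying flat over the white bay, with its tab at (405,397) in the crop. Its top is 3 mm above the hinge line along its whole length. The pots and the bottle stand where they were, and the gripper is clear.

```bash
python3 -c "from h import *;print(manip.job_done())"
```

```text
the job is handed in; nothing more can be done
None
```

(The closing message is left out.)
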